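# Hang the marking gauge in its ring

### The arm

A 6-joint arm with a two-finger parallel gripper is mounted at the origin on a cart in front of the work surface, level with it; the furniture and walls round the work are solid. World frame = base frame: x ahead of the robot, y to its left, z up, the work surface at z = 0. Lengths are in m, angles in rad, forces in N, time in s.
With the tool pointing down it reaches from about 0.35 to 0.975 m from the base axis. Payload 4.9 kg.
Tool frame: the origin (TCP) lies midway between the tips of the shut fingers; the grasp point (between the pads) lies 19 mm behind it; z points along the fingers, x is the direction in which the jaws open and shut, and the axes are right-handed (so a half turn about z gives the same grasp; the last joint's range is limited). The gripper opens to 85 mm and grips with 20 to 120 N. Pads are 22 mm wide; open, the fingers measure 114 mm over their backs; the gripper's body (76 mm by 85 mm) begins 54 mm behind the grasp point. The pads swing forward as they close: fully open they stand 13 mm farther back than shut.
Start: joints at [-1.447, 0.053, 1.613, -0, 1.476, -0.119], TCP at [0.15, -0.607, 0.231] pointing down, gripper open.
Joint ranges: [-3.01, 3.01], [-1.01, 2.22], [0.06, 2.58], [-1.02, 4.17], [0.09, 2.62], [-3.14, 3.14]. Speed limits (rad/s): [2.57, 2.57, 3.14, 3.14, 3.14, 3.14].

### API

Orientations are given as a rotation vector (axis times angle).
In Python, from station import ctrl gives the robot as it stands.
- The arm moves only by the tool step_arm, never from a script. Its argument "increments" is text: rows parted by semicolons, each of 6 numbers parted by spaces: the shift along the tool's x, y, z as a fraction of full scale, then the turn, a rotation vector about the tool's x, y, z as a fraction of full scale. In form: x y z rx ry rz; .... A call has 1 to 12 rows; each row shifts and turns the commanded pose from where the row before left it, along the tool's axes as they then stand; what a row does not reach is not made up. Full scale, the value 1, is 0.025 m for a shift and 0.1 rad for a turn. A row lasts 1/12 s, in which the tool goes at most 41.7 mm and 7.16 degrees, less where a joint would pass 70% of its speed; a pose out of reach is approached as far as the arm can. A call with a number of a shift or a turn outside -1 to 1 is refused whole. A call with a gripper value outside its range is refused whole. "fingers" is the opening, from -1 (shut) to 1 (fully open), so that 0 is half open, set as the call begins (left out, the last holds). The fingers move at their own pace and stop on an object; "newtons" is the grip in N (left out, the last holds). Time passes only in rows, so rows that do not move let the fingers close. It gives the time, the measured TCP pose, the force and the opening at its end, in the units of the state.
- ctrl.get_obs(): the state, without advancing time (a new reading comes with each control period).
- ctrl.get_image(name): name is "scene" or "top" or "wrist"; returns a dict with "pixels" (420x560x3 uint8, red, green, blue), "intrinsics" (3x3 intrinsics, pixels), "eye" and "orientation" of the camera in the world. Camera axes: x right, y down, z forward; pixel columns grow to the right and rows downward; lengths in m; the calibration is good to about 2 mm. A picture is of the moment at which its call begins. There is no depth.
- ctrl.finish_job(): hands the job in, once; it reports no verdict.
The state is a dict: "t": time; "q": joint angles; "dq": joint speeds; "effort": joint torques, N m; "tool_pos": TCP position; "tool_rot": TCP orientation; "contact_force": force on the tool from outside, world axes, zero at the start; "wrist_torque": the same for the moment, N m; "opening": finger opening in m.
Only numpy, scipy, OpenCV 4.12 (cv2) and the standard library are available. Lean on these libraries where they do the work, as an engineer would, in place of code of your own. Each camera call takes 0.05 s, during which the arm holds its last target.

### The job

The marking gauge is only parked in the open fork stand, where it gets knocked off. Lift it out and hang it in the ring stand instead: long end of the stem first, down through the ring until its head rests fully on the rim, then let go. The ring is not screwed down exactly in the middle of its stand, so feel for the hole with light contact; never push hard on the ring stand or let the gauge drop into it, and leave the other things on the bench where they are.

Things in the scene. Friction and masses are not known exactly. Their poses are not given: they have to be found in the camera images.
- gauge_centre (a point): Middle of the upright wooden marking gauge's 200 mm stem, on its axis; z points along the stem to its upper, shorter end. Square stem, 16 mm along x and 17 mm along y, sharp corners, flat ends. The head (a block through which the stem runs) has its underside 8 mm above this point. Above the head 70 mm of bare stem stand free and can be pinched from above. Mass about 0.16 kg.
- gauge: The same gauge; origin on the stem's axis at the head's underside, axes as gauge_centre. Stem: 108 mm below this, 92 mm above. Head: 22 mm high, 60 mm along x, and along y from 20 mm on the +y side to 24 mm on the -y side, where a small black screw sticks out to 38 mm.
- gauge_head (a point): Point on the stem's axis at the underside of the gauge's head, 108 mm above the stem's lower end, axes as gauge_centre.
- ring_stand: Fixed dark steel stand with a bright ring on a tongue. Base plate 145 x 80 x 8 mm, reaching 95 mm to +x and 51 mm to -x; post 68 mm off along +x, roughly away from the robot (yaw within 0.3 rad). Origin on the bench under the nominal ring centre; the tongue (and a bolt of 123 mm height) runs from the ring to the post. An edge of the gauge leaning lightly on the rim sinks in by about 1 mm.
- ring_mark (a point): Nominal ring centre at rim height, 125 mm above the bench. The level, rigid, closed ring has a round hole of 28 mm diameter with a sharp unchamfered rim, 48 mm outside, 18 mm deep. It is clamped in slots: its true centre is up to 7 mm off this point in the stand's x and up to 7 mm in its y, at the same height. This offset is not measured; the clamped ring does not move.
- fork_stand: Fixed dark steel stand like the ring stand, same base, post and height, but with a flat fork: two bright tines 14 mm wide, 28 mm apart inside, 8 mm thick, open towards the robot. At the start the gauge's head rests on the tines, 125 mm above the bench. Origin on the bench under the middle of the slot.
- wax_tin_centre (a point): Centre of a round closed tin, 67 mm across, 36 mm high, loose on the bench; a bystander.
- hole_plug_centre (a point): Centre of a round wooden plug, 46 mm across, 20 mm high, loose on the bench; a bystander.
- pliers_centre (a point): Centre of pliers, 62 x 171 x 14 mm, lying loose on the bench; a bystander.
Things that resemble listed ones, but are neither listed nor needed, are in the scene too. There is more than one size of the gauge; the one meant has the size given above.

How it is judged:
By the outcome, as a careful person would: the job done as asked, in the order asked, and still so for the second after the job is handed in, with the robot touching nothing.
It also fails if it takes over 67 s, if anything falls off the work surface, if the arm or the gripper's body presses on something with over 40 N, if the wrist force passes 120 N, or if a joint passes its speed limit or range.

## Working session

There is one attempt and no reset: what is moved stays moved. The work goes in short steps, Python scripts to look and compute and a tool call to move; the robot and the scene stay as the last step left them, time stands still between calls to the robot, and variables do not carry over. Pictures are saved under pics/ and viewed, and the job is handed in when it is done.

Besides the shell and the picture viewer there is one more tool, called after "Emit:" as name(argument=value, ...), one argument or row to a line, values as JSON. step_arm: Moves the arm, as the interface text tells. Shift numbers are shares of 0.025 m and turn numbers shares of 0.1 rad, none past 1 either way. Its arguments: {"type":"object","properties":{"increments":{"type":"string"},"fingers":{"type":"number"},"newtons":{"type":"number"}},"required":["increments"]}

```bash
ls; mkdir -p pics
python3 - <<'E'
from station import ctrl
import cv2,json
print(ctrl.get_obs())
for n in("scene","top","wrist"):
    d=ctrl.get_image(n)
    cv2.imwrite(f"pics/{n}0.png",d["pixels"][:,:,::-1])
    print(n,d["intrinsics"],d["eye"],d["orientation"])
E
```

```text
pics
{'t': 0.0, 'q': array([-1.44701218e+00,  5.33725833e-02,  1.61429127e+00,  2.70544455e-06,
        1.47597563e+00, -1.19012964e-01]), 'dq': array([-9.90443858e-04, -3.51942853e-04,  1.13198443e-03, -9.63791895e-04,
       -2.27451064e-05,  2.46543827e-04]), 'effort': array([-1.03990922e-03, -3.93674505e+01, -3.70182145e+01, -2.02538636e-04,
        7.09277650e-03, -3.93744642e-06]), 'tool_pos': array([ 0.15017843, -0.60605519,  0.23005489]), 'tool_rot': array([-2.47297057e+00,  1.93518314e+00,  2.27483950e-03]), 'contact_force': array([0.18806198, 0.59518396, 0.29024089]), 'wrist_torque': array([ 0.03630458, -0.01873884,  0.03817945]), 'opening': 0.08533017418130234}
scene [[424.58127134   0.         282.93892642]
 [  0.         424.58127134 211.31409558]
 [  0.           0.           1.        ]] [-0.17264076  0.61656893  0.61930695] [-1.29809285  2.06582437 -1.04568034]
top [[465.46148023   0.         279.4222957 ]
 [  0.         465.46148023 212.52288484]
 [  0.           0.           1.        ]] [0.33390832 0.31432787 1.11934755] [-2.13681809  2.16274018 -0.14306428]
wrist [[309.01072859   0.         282.19246868]
 [  0.         309.01072859 213.88494378]
 [  0.           0.           1.        ]] [ 0.22386153 -0.5878941   0.37145547] [ 2.27936433 -1.78391093 -0.27268231]
```

View pics/scene0.png

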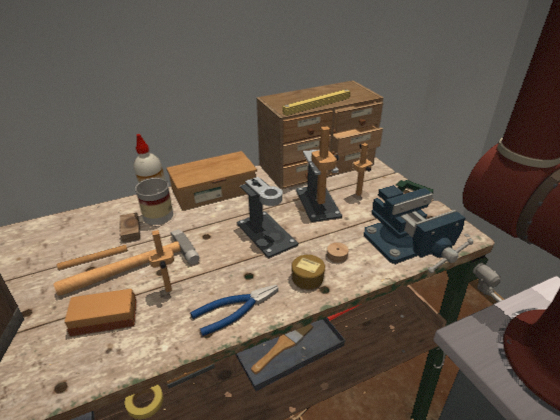

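View pics/top0.png

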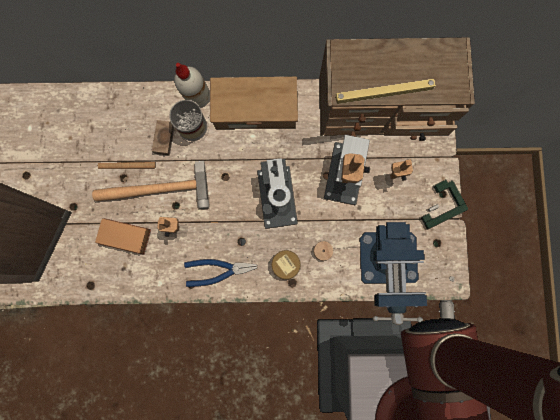

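View pics/wrist0.png

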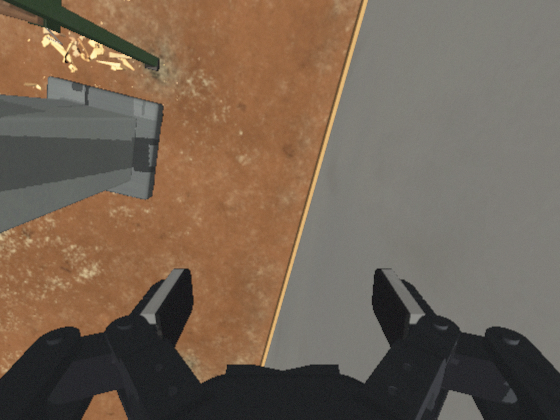

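The scene view shows the gauge in the fork at about (322,155), the ring at (268,190), and smaller look-alikes at (362,165) and (160,260). In the top view the gauge is at about (352,167) and the ring at (279,196). I'll enlarge these areas.

Run:
```python
import cv2
a=cv2.imread("pics/top0.png")[120:240,240:420]; cv2.imwrite("pics/topc.png",cv2.resize(a,None,fx=4.4,fy=4.4,interpolation=cv2.INTER_CUBIC))
a=cv2.imread("pics/scene0.png")[110:260,220:400]; cv2.imwrite("pics/scenec.png",cv2.resize(a,None,fx=4,fy=4,interpolation=cv2.INTER_CUBIC))
```

```text
(no output)
```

View pics/topc.png

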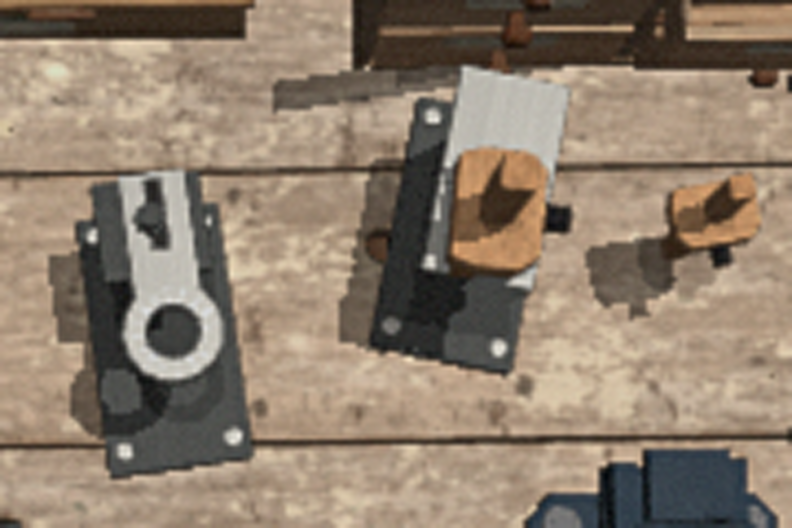

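View pics/scenec.png

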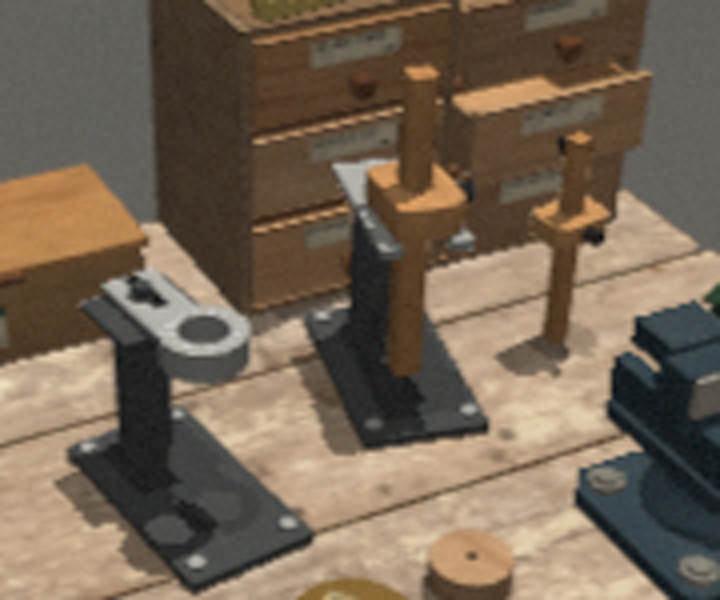

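```bash
cat > h.py <<'E'
import numpy as np,cv2
from scipy.spatial.transform import Rotation as R
CAM={"top":(465.46148023,279.4222957,212.52288484,[0.33390832,0.31432787,1.11934755],[-2.13681809,2.16274018,-0.14306428]),
"scene":(424.58127134,282.93892642,211.31409558,[-0.17264076,0.61656893,0.61930695],[-1.29809285,2.06582437,-1.04568034])}
def ray(c,u,v):
    f,cx,cy,e,o=c if not isinstance(c,str) else CAM[c]
    d=R.from_rotvec(o).as_matrix()@[(u-cx)/f,(v-cy)/f,1]; return np.array(e),d
def atz(c,u,v,z):
    e,d=ray(c,u,v); return e+d*(z-e[2])/d[2]
def proj(c,p):
    f,cx,cy,e,o=c if not isinstance(c,str) else CAM[c]
    q=R.from_rotvec(o).as_matrix().T@(np.array(p)-e); return np.array([f*q[0]/q[2]+cx,f*q[1]/q[2]+cy])
def camof(d): K=d["intrinsics"]; return (K[0,0],K[0,2],K[1,2],d["eye"],d["orientation"])
E
python3 - <<'E'
from h import *
def tc(x,y): return 240+(x+.5)/4.4-.5,120+(y+.5)/4.4-.5
def sc(x,y): return 220+(x+.5)/4-.5,110+(y+.5)/4-.5
p=lambda n,c,uv,z:print(n,atz(c,*uv,z).round(4))
p("ring outer top","top",tc(173,329),.125)
p("ring outer scene","scene",sc(203,330),.125)
p("stemtop top","top",tc(519,170),.217)
p("stemtop scene","scene",sc(422,72),.217)
p("stembot scene","scene",sc(403,374),.017)
for q in [(87,225),(112,475),(250,458),(213,205)]: p("ringbase","top",tc(*q),.008)
for q in [(418,100),(375,347),(508,372)]: p("forkbase","top",tc(*q),.008)
for q in [(124,451),(233,436),(91,236)]: p("ring screws","top",tc(*q),.008)
for q in [(458,155),(455,265),(535,265),(540,155)]: p("head corners","top",tc(*q),.147)
for q in [(462,68),(569,88)]: p("forkplate","top",tc(*q),.125)
E
```

```text
ring outer top [0.5094 0.3169 0.125 ]
ring outer scene [0.508  0.3194 0.125 ]
stemtop top [0.5641 0.1596 0.217 ]
stemtop scene [0.5613 0.1619 0.217 ]
stembot scene [0.5586 0.1637 0.017 ]
ringbase [0.5892 0.3642 0.008 ]
ringbase [0.4497 0.3514 0.008 ]
ringbase [0.4581 0.276  0.008 ]
ringbase [0.5996 0.2942 0.008 ]
forkbase [0.6582 0.1788 0.008 ]
forkbase [0.5186 0.2063 0.008 ]
forkbase [0.5038 0.1337 0.008 ]
ring screws [0.4628 0.3448 0.008 ]
ring screws [0.4703 0.2851 0.008 ]
ring screws [0.5829 0.3621 0.008 ]
head corners [0.5898 0.177  0.147 ]
head corners [0.5352 0.1801 0.147 ]
head corners [0.5347 0.1415 0.147 ]
head corners [0.5893 0.1371 0.147 ]
forkplate [0.6403 0.1706 0.125 ]
forkplate [0.6293 0.1174 0.125 ]
```

Run:
```python
from h import *
from station import ctrl
o=ctrl.get_obs(); M=R.from_rotvec(o["tool_rot"]).as_matrix(); print(M.round(3))
print("cam in tool",M.T@(np.array([0.22386153,-0.5878941,0.37145547])-o["tool_pos"]))
print("cam axes in tool",(M.T@R.from_rotvec([2.27936433,-1.78391093,-0.27268231]).as_matrix()).round(3))
# yaw targets: tool x along world angle a
# total chord in tool axes
print(M.T@(np.array([.5,.16,.36])-o["tool_pos"])/.025)
```

```text
[[ 0.24  -0.971 -0.   ]
 [-0.971 -0.24   0.002]
 [-0.002 -0.    -1.   ]]
cam in tool [-0.00026204 -0.0759242  -0.14111102]
cam axes in tool [[ 1.    -0.    -0.001]
 [ 0.001  0.955  0.296]
 [ 0.001 -0.296  0.955]]
[-26.39233124 -20.95096263  -5.1408332 ]
```

Emit:
step_arm(
  increments="0 -1 -1 0 0 -0.4;0 -1 -1 0 0 -0.4;0 -1 -1 0 0 -0.4;0 -1 -1 0 0 -0.4;0 -1 -0.5 0 0 -0.4;0 -1 0 0 0 -0.4;0 -1 0 0 0 -0.4;0 -1 0 0 0 -0.4;0 -1 0 0 0 -0.4;0 -1 0 0 0 -0.4;0 -1 0 0 0 -0.4;0 -1 0 0 0 -0.4",
  fingers=1,
  newtons=50,
)

```text
t: 1.15
tool_pos: [0.417, -0.4731, 0.3432]
tool_rot: [-2.864, 1.289, 0.001]
contact_force: [1.0, -0.3, -0.1]
opening: 0.0855
```

Emit:
step_arm(
  increments="0 -1 0 0 0 -0.4;0 -1 0 0 0 -0.4;0 -1 0 0 0 -0.4;0 -1 0 0 0 -0.4;0 -1 0 0 0 -0.4;0 -1 0 0 0 -0.4;0 -1 0 0 0 -0.4;0 -1 0 0 0 -0.4;0 -1 0 0 0 -0.4;0 -1 0 0 0 -0.4;0 -1 0 0 0 -0.4;0 -1 0 0 0 -0.4",
)

```text
t: 2.15
tool_pos: [0.5911, -0.2323, 0.3432]
tool_rot: [-3.089, 0.572, 0.001]
contact_force: [-0.5, 0.5, -0.1]
opening: 0.0854
```

Emit:
step_arm(
  increments="-0.3 -1 0 0 0 -0.3;-0.3 -1 0 0 0 -0.3;-0.3 -1 0 0 0 -0.3;-0.3 -1 0 0 0 -0.3;-0.3 -1 0 0 0 -0.3;-0.3 -1 0 0 0 -0.3;-0.3 -1 0 0 0 -0.3;-0.3 -1 0 0 0 -0.3;-0.3 -1 0 0 0 -0.3;-0.3 -1 0 0 0 0;-0.3 -1 0 0 0 0;-0.2 -1 0 0 0 0",
)

```text
t: 3.15
tool_pos: [0.5673, 0.0783, 0.3435]
tool_rot: [3.138, -0.154, -0.001]
contact_force: [-0.1, -0.6, 0.6]
opening: 0.0854
```

```bash
cat > st.py <<'E'
from h import *
from station import ctrl
def st(show=True):
    o=ctrl.get_obs(); M=R.from_rotvec(o["tool_rot"]).as_matrix()
    print("t",round(o["t"],2),"p",o["tool_pos"].round(4),"yaw",round(np.arctan2(M[1,0],M[0,0]),4),"tz",M[:,2].round(4),"F",o["contact_force"].round(1),"T",o["wrist_torque"].round(2),"op",round(o["opening"],4))
    return o,M
def to(p,yaw=None):
    o,M=st(); print("shift",(M.T@(np.array(p)-o["tool_pos"])/.025).round(2), "rz",None if yaw is None else round(-(yaw-np.arctan2(M[1,0],M[0,0]))/.1,2))
E
python3 -c "
from st import *
to([.562,.161,.343],-.07)"
```

```text
t 3.15 p [0.5673 0.0783 0.3435] yaw -0.0979 tz [-6.e-04  0.e+00 -1.e+00] F [-0.1 -0.6  0.6] T [-0.02 -0.04 -0.  ] op 0.0854
shift [-0.53 -3.27  0.02] rz -0.28
```

Emit:
step_arm(
  increments="-0.3 -1 0 0 0 0;-0.2 -1 0 0 0 0;0 -0.5 0 0 0 0;0 0 0 0 0 0;0 0 0 0 0 0",
)

```text
t: 3.57
tool_pos: [0.5617, 0.1404, 0.3435]
tool_rot: [3.137, -0.152, -0.001]
contact_force: [0.5, -0.7, 0.9]
opening: 0.0857
```

```bash
python3 -c "
from st import *
to([.562,.161,.343],-.07)
d=ctrl.get_image('wrist'); np.save('w1.npy',d,allow_pickle=True); cv2.imwrite('pics/w1.png',d['pixels'][:,:,::-1])"
```

```text
t 3.57 p [0.5617 0.1404 0.3435] yaw -0.0971 tz [-5.e-04 -9.e-04 -1.e+00] F [ 0.5 -0.7  0.9] T [-0.04 -0.02  0.02] op 0.0857
shift [-0.07 -0.82  0.02] rz -0.27
```

View pics/w1.png

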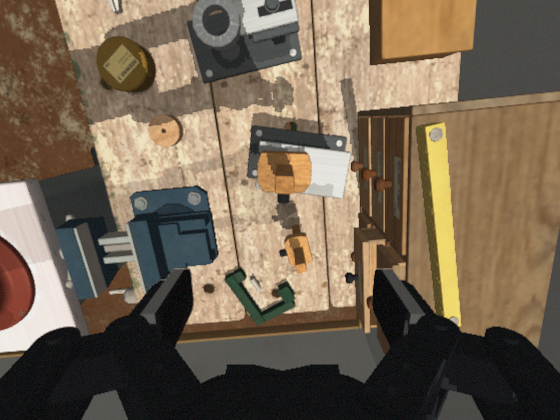

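Run:
```python
import cv2
a=cv2.imread("pics/w1.png")[110:220,230:370]; cv2.imwrite("pics/w1c.png",cv2.resize(a,None,fx=5,fy=5,interpolation=cv2.INTER_CUBIC))
a=cv2.imread("pics/w1.png")[0:90,180:310]; cv2.imwrite("pics/w1d.png",cv2.resize(a,None,fx=5,fy=5,interpolation=cv2.INTER_CUBIC))
```

```text
(no output)
```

View pics/w1c.png

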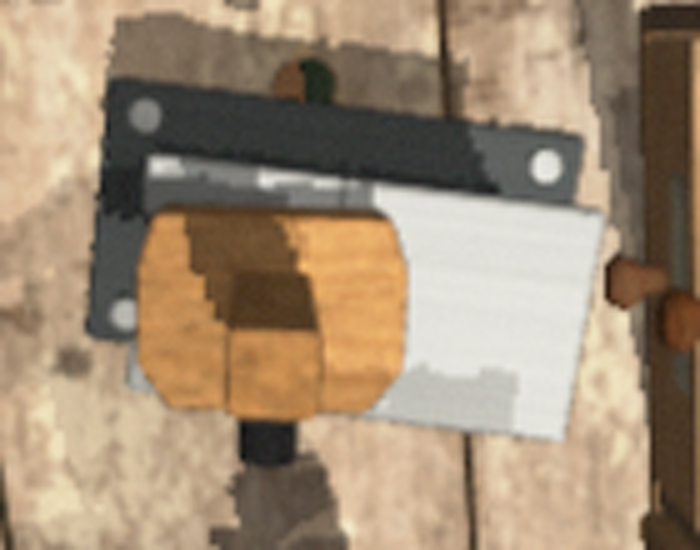

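View pics/w1d.png

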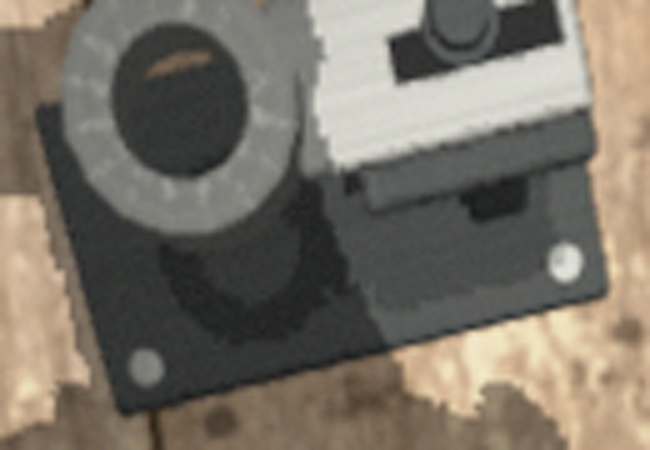

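Run:
```python
from st import *
d=np.load('w1.npy',allow_pickle=True).item(); c=camof(d)
g=lambda x,y:(230+(x+.5)/5-.5,110+(y+.5)/5-.5)
r=lambda x,y:(180+(x+.5)/5-.5,(y+.5)/5-.5)
for q in [(275,374),(228,331),(322,331),(231,416),(317,416)]: print("stem",q,atz(c,*g(*q),.217).round(4))
for q in [(165,207),(385,212)]: print("head",atz(c,*g(*q),.147).round(4))
print("ring hole",atz(c,*r(180,100),.125)[:2].round(4))
for q in [(112,100),(247,100),(185,177)]: print(atz(c,*r(*q),.125).round(4))
```

```text
stem (275, 374) [0.566  0.1603 0.217 ]
stem (228, 331) [0.5585 0.1687 0.217 ]
stem (322, 331) [0.5749 0.1671 0.217 ]
stem (231, 416) [0.5575 0.1535 0.217 ]
stem (317, 416) [0.5727 0.152  0.217 ]
head [0.545  0.1844 0.147 ]
head [0.592  0.1787 0.147 ]
ring hole [0.511  0.3181]
[0.4972 0.3195 0.125 ]
[0.5246 0.3168 0.125 ]
[0.5098 0.3042 0.125 ]
```

```bash
python3 -c "
from st import *
to([.565,.160,.168],-.12)"
```

```text
t 3.62 p [0.5619 0.1398 0.3435] yaw -0.0982 tz [-5.e-04 -8.e-04 -1.e+00] F [ 0.3 -0.2  0.6] T [-0.03  0.02 -0.01] op 0.0854
shift [ 0.05 -0.82  7.02] rz 0.22
```

Emit:
step_arm(
  increments="0.05 -0.82 0 0 0 0.22;0 0 0.5 0 0 0;0 0 1 0 0 0;0 0 1 0 0 0;0 0 1 0 0 0;0 0 1 0 0 0;0 0 1 0 0 0;0 0 0.8 0 0 0;0 0 0.5 0 0 0;0 0 0.2 0 0 0;0 0 0 0 0 0",
)

```text
t: 4.53
tool_pos: [0.5643, 0.1597, 0.1672]
tool_rot: [3.135, -0.19, -0.004]
contact_force: [-0.8, 0.6, 1.3]
opening: 0.0855
```

```bash
python3 -c "
from st import *
to([.565,.160,.168],-.12)
d=ctrl.get_image('wrist'); np.save('w2.npy',d,allow_pickle=True); cv2.imwrite('pics/w2.png',d['pixels'][:,:,::-1])"
```

```text
t 4.53 p [0.5643 0.1597 0.1672] yaw -0.1209 tz [-2.7e-03 -7.0e-04 -1.0e+00] F [-0.8  0.6  1.3] T [ 0.02  0.01 -0.01] op 0.0855
shift [ 0.03 -0.01 -0.03] rz -0.01
```

View pics/w2.png

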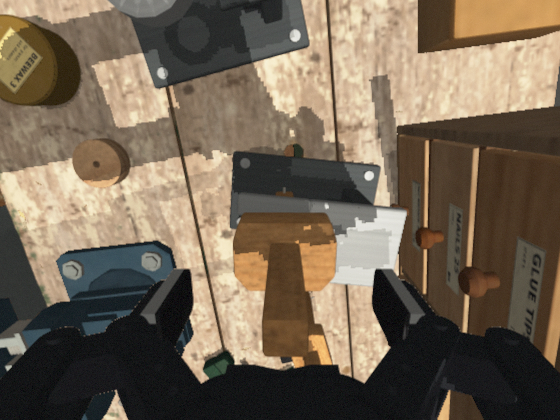

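```bash
python3 -c "
from st import *
c=camof(np.load('w2.npy',allow_pickle=True).item())
print(proj(c,[.5643,.1597,.217]),proj(c,[.5643,.1682,.147]))
from math import *
print(atz(c,286,353,.217),atz(c,262,353,.217),atz(c,308,355,.217))"
python3 -c "
import cv2
a=cv2.imread('pics/w2.png')[190:390,210:370];cv2.imwrite('pics/w2c.png',cv2.resize(a,None,fx=3,fy=3))"
```

```text
[281.55832044 342.31652286] [280.26091811 243.77703486]
[0.56532478 0.15492152 0.217     ] [0.55674627 0.1559498  0.217     ] [0.5731003  0.15310521 0.217     ]
```

View pics/w2c.png

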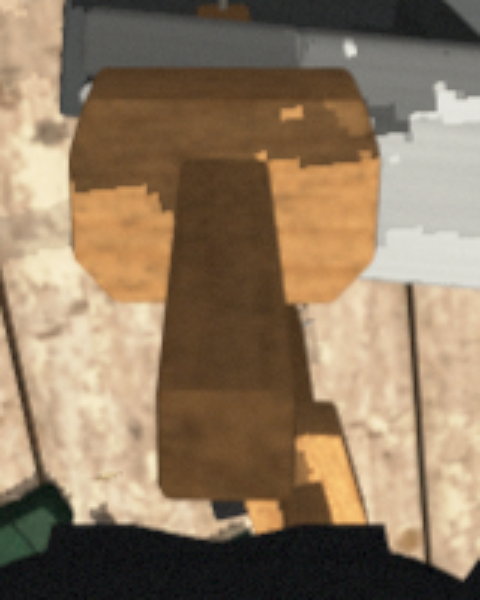

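Emit:
step_arm(
  increments="0.06 -0.07 0 0 0 0;0 0 0 0 0 0;0 0 0 0 0 0;0 0 0 0 0 0;0 0 0 0 0 0;0 0 0 0 0 0;0 0 0 0 0 0;0 0 0 0 0 0;0 0 0 0 0 0;0 0 0 0 0 0;0 0 0 0 0 0;0 0 0 0 0 0",
  fingers=-1,
  newtons=60,
)

```text
t: 5.58
tool_pos: [0.5667, 0.1624, 0.1692]
tool_rot: [-3.136, 0.188, -0.0]
contact_force: [-2.1, 0.1, 3.7]
opening: 0.0162
```

```bash
python3 -c "
from st import *
st()
d=ctrl.get_image('wrist'); np.save('w3.npy',d,allow_pickle=True); cv2.imwrite('pics/w3.png',d['pixels'][:,:,::-1])"
```

```text
t 5.58 p [0.5667 0.1624 0.1692] yaw -0.1199 tz [ 2.e-04  2.e-04 -1.e+00] F [-2.1  0.1  3.7] T [ 0.05  0.29 -0.02] op 0.0162
```

View pics/w3.png

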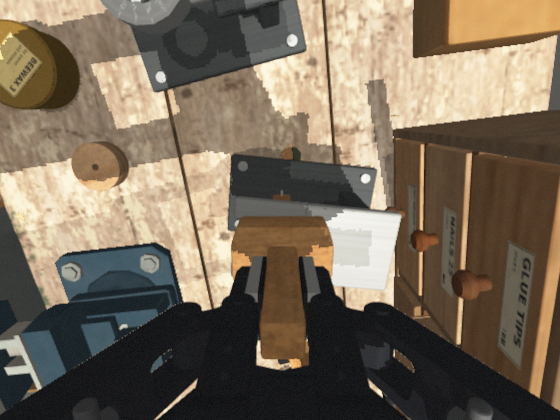

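Emit:
step_arm(
  increments="0 0 -0.2 0 0 0;0 0 -0.5 0 0 0;0 0 -0.8 0 0 0;0 0 -1 0 0 0;0 0 -1 0 0 0;0 0 -1 0 0 0;0 0 -0.8 0 0 0;0 0 -0.4 0 0 0;0 0 0 0 0 0;0 0 0 0 0 0",
)

```text
t: 6.47
tool_pos: [0.5666, 0.1622, 0.3112]
tool_rot: [3.136, -0.188, 0.0]
contact_force: [-0.3, -0.1, -1.9]
opening: 0.016
```

```bash
python3 -c "
from st import *
to([.510,.290,.32])
to([.510,.318,.32])
d=ctrl.get_image('wrist'); np.save('w4.npy',d,allow_pickle=True); cv2.imwrite('pics/w4.png',d['pixels'][:,:,::-1])"
```

```text
t 6.47 p [0.5666 0.1622 0.3112] yaw -0.1201 tz [ 2.e-04 -0.e+00 -1.e+00] F [-0.3 -0.1 -1.9] T [0.01 0.01 0.03] op 0.016
shift [-2.86 -4.8  -0.35] rz None
t 6.47 p [0.5666 0.1622 0.3112] yaw -0.1201 tz [ 2.e-04 -0.e+00 -1.e+00] F [-0.3 -0.1 -1.9] T [0.01 0.01 0.03] op 0.016
shift [-3.   -5.91 -0.35] rz None
```

View pics/w4.png

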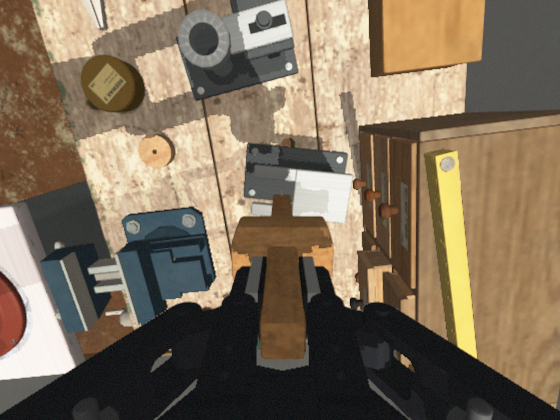

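Emit:
step_arm(
  increments="-0.25 -0.5 0 0 0 0;-0.5 -1 0 0 0 0;-0.5 -1 0 0 0 0;-0.5 -1 0 0 0 0;-0.5 -1 0 0 0 0;-0.5 -0.9 0 0 0 0;-0.25 -0.5 0 0 0 0;0 0 0 0 0 0;0 0 0 0 0 0;0 0 0 0 0 0",
)

```text
t: 7.35
tool_pos: [0.5099, 0.317, 0.3105]
tool_rot: [3.135, -0.189, -0.001]
contact_force: [-0.6, -0.7, -1.5]
opening: 0.0166
```

```bash
python3 -c "
from st import *
to([.510,.318,.32])
for n in ('wrist','top','scene'):
  d=ctrl.get_image(n); np.save(n+'5.npy',d,allow_pickle=True); cv2.imwrite('pics/'+n+'5.png',d['pixels'][:,:,::-1])
a=cv2.imread('pics/wrist5.png')[110:250,210:360];cv2.imwrite('pics/wrist5c.png',cv2.resize(a,None,fx=5,fy=4.2857,interpolation=2)[:, :750])
a=cv2.imread('pics/scene5.png')[60:240,200:340];cv2.imwrite('pics/scene5c.png',cv2.resize(a,None,fx=3.3,fy=3.3,interpolation=2))
a=cv2.imread('pics/top5.png')[130:250,220:380];cv2.imwrite('pics/top5c.png',cv2.resize(a,None,fx=5,fy=5,interpolation=2))
"
```

```text
t 7.35 p [0.5099 0.317  0.3105] yaw -0.1205 tz [-9.0e-04 -1.1e-03 -1.0e+00] F [-0.6 -0.7 -1.5] T [-0.04 -0.05  0.02] op 0.0166
shift [-0.   -0.04 -0.38] rz None
```

View pics/wrist5c.png

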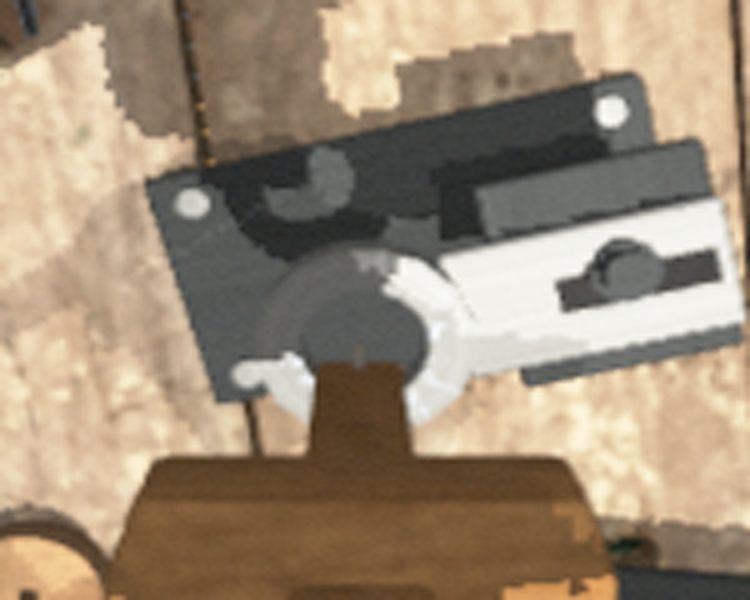

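View pics/scene5c.png

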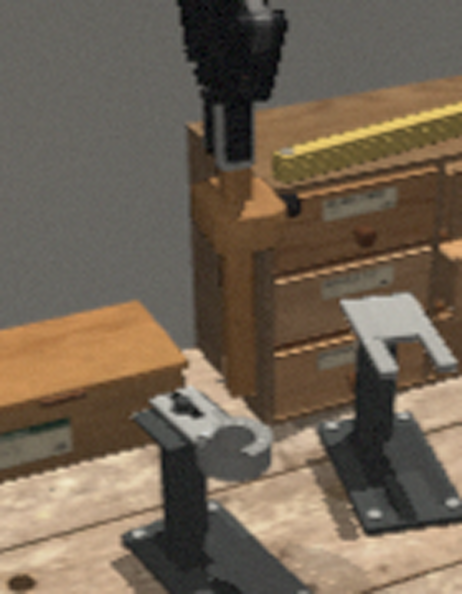

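View pics/top5c.png

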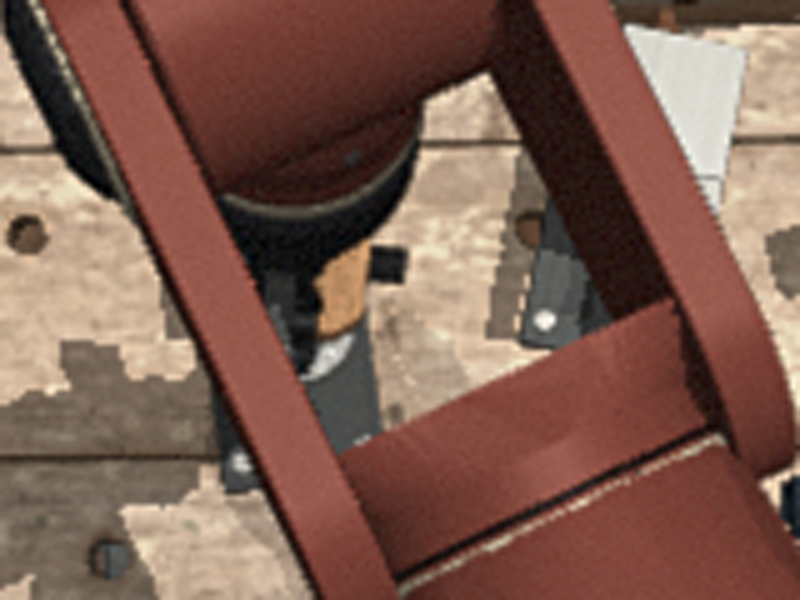

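```bash
python3 -c "
import cv2
a=cv2.imread('pics/wrist5.png')[155:220,245:320];cv2.imwrite('pics/wrist5d.png',cv2.resize(a,None,fx=9,fy=9,interpolation=2))"
```

```text
(no output)
```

View pics/wrist5d.png

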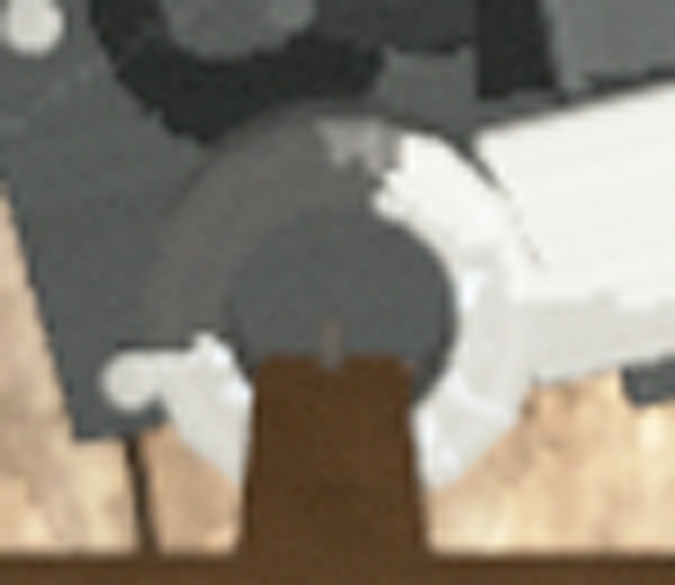

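Run:
```python
from st import *
from scipy.optimize import least_squares
d=np.load('wrist5.npy',allow_pickle=True).item(); c=camof(d)
g=lambda x,y:(245+(x+.5)/9-.5,155+(y+.5)/9-.5)
P=lambda L,z:np.array([atz(c,*g(*q),z)[:2] for q in L])
hole=P([(457,305),(450,345),(425,392),(428,240),(385,208),(228,300),(250,385)],.125)
outer=P([(148,300),(240,487),(430,492),(528,385),(520,230),(240,125)],.125)
for n,pts,r in(("hole",hole,.014),("outer",outer,.024)):
    s=least_squares(lambda c:np.hypot(*(pts-c).T)-r,[.51,.318]); print(n,s.x.round(4),(s.fun*1000).round(1))
    s=least_squares(lambda c:np.hypot(*(pts-c[:2]).T)-c[2],[.51,.318,r]); print(n,s.x.round(4))
y=-.1205
e=P([(255,357),(410,357)],.1583); print("stem +y edge",e.round(4))
m=e.mean(0); ax=np.array([np.cos(y),np.sin(y)]); ay=np.array([-ax[1],ax[0]])
print("stem axis",(m-ay*.0085).round(4))
```

```text
hole [0.5104 0.3192] [ 0.  -0.3 -0.  -0.1  0.  -0.4 -0. ]
hole [0.5105 0.3192 0.0139]
outer [0.5104 0.3192] [-0.9  0.8  0.7  0.3 -0.3  1.7]
outer [0.5104 0.3193 0.0244]
stem +y edge [[0.5016 0.3232]
 [0.5182 0.3211]]
stem axis [0.5089 0.3137]
```

Emit:
step_arm(
  increments="0.03 -0.23 0 0 0 0;0 0 0.3 0 0 0;0 0 0.4 0 0 0;0 0 0.3 0 0 0;0 0 0.08 0 0 0;0 0 0 0 0 0;0 0 0 0 0 0;0 0 0 0 0 0",
)

```text
t: 8.17
tool_pos: [0.5114, 0.3234, 0.2847]
tool_rot: [-3.136, 0.188, -0.001]
contact_force: [0.3, 0.3, -1.1]
opening: 0.0163
```

```bash
python3 -c "
from st import *
st()
for n in ('wrist','scene'):
  d=ctrl.get_image(n); np.save(n+'6.npy',d,allow_pickle=True); cv2.imwrite('pics/'+n+'6.png',d['pixels'][:,:,::-1])
a=cv2.imread('pics/wrist6.png')[155:220,245:320];cv2.imwrite('pics/wrist6d.png',cv2.resize(a,None,fx=9,fy=9,interpolation=2))
a=cv2.imread('pics/scene6.png')[100:220,220:340];cv2.imwrite('pics/scene6c.png',cv2.resize(a,None,fx=5,fy=5,interpolation=2))
"
```

```text
t 8.17 p [0.5114 0.3234 0.2847] yaw -0.1199 tz [ 6.e-04  3.e-04 -1.e+00] F [ 0.3  0.3 -1.1] T [-0.01  0.    0.  ] op 0.0163
```

View pics/wrist6d.png

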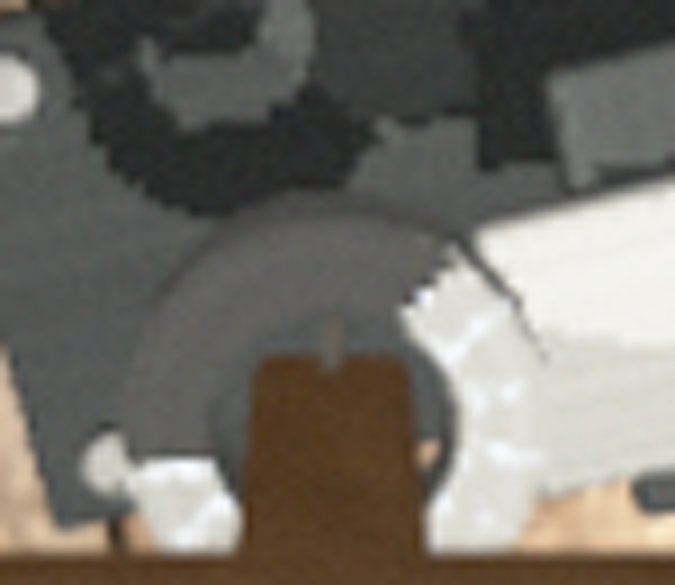

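View pics/scene6c.png

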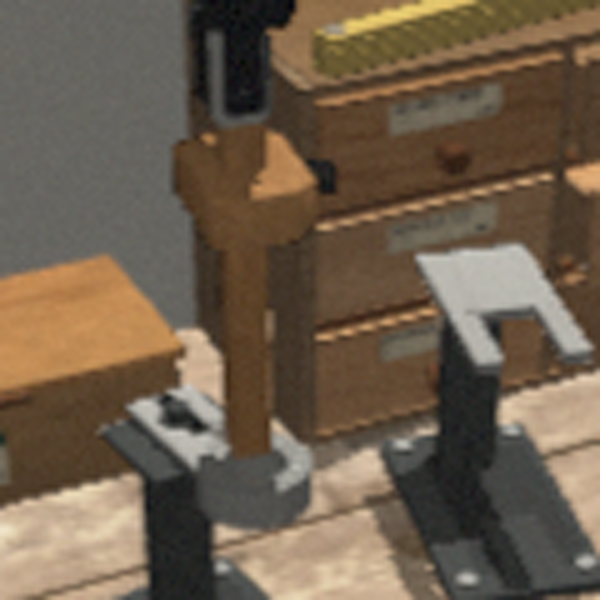

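Run:
```python
from st import *
from scipy.optimize import least_squares
d=np.load('wrist6.npy',allow_pickle=True).item(); c=camof(d)
g=lambda x,y:(245+(x+.5)/9-.5,155+(y+.5)/9-.5)
P=lambda L,z:np.array([atz(c,*g(*q),z)[:2] for q in L])
hole=P([(457,420),(448,470),(428,345),(403,315),(212,430),(220,470),(330,305)],.125)
outer=P([(122,430),(545,400),(535,500),(310,210),(455,243)],.125)
for n,pts,r in(("hole",hole,.014),("outer",outer,.024)):
    s=least_squares(lambda c:np.hypot(*(pts-c).T)-r,[.51,.318]); print(n,s.x.round(4),(s.fun*1000).round(1))
y=-.12
e=P([(255,357),(410,357)],.1325); print("stem +y edge",e.round(4))
m=e.mean(0); ax=np.array([np.cos(y),np.sin(y)]); ay=np.array([-ax[1],ax[0]])
print("stem axis",(m-ay*.0085).round(4))
for v in (305,): print(P([(330,v)],.125))
```

```text
hole [0.5107 0.3193] [-0.3 -0.2 -0.2  0.6 -0.3 -0.  -0.4]
outer [0.5108 0.3196] [-0.1 -0.5  0.3  0.1  0.1]
stem +y edge [[0.5033 0.3298]
 [0.52   0.3277]]
stem axis [0.5106 0.3203]
[[0.51183774 0.33283818]]
```

Emit:
step_arm(
  increments="0 0.03 0.1 0 0 0;0 0 0.1 0 0 0;0 0 0.08 0 0 0;0 0 0.06 0 0 0;0 0 0.06 0 0 0;0 0 0 0 0 0",
)

```text
t: 8.77
tool_pos: [0.5109, 0.3225, 0.2737]
tool_rot: [3.136, -0.188, -0.001]
contact_force: [-0.3, -0.2, -1.8]
opening: 0.0163
```

Emit:
step_arm(
  increments="0 0 0.06 0 0 0;0 0 0.06 0 0 0;0 0 0.06 0 0 0;0 0 0.06 0 0 0;0 0 0.06 0 0 0;0 0 0.06 0 0 0;0 0 0 0 0 0",
)

```text
t: 9.35
tool_pos: [0.511, 0.3225, 0.2648]
tool_rot: [3.136, -0.188, -0.001]
contact_force: [0.2, 0.4, -1.8]
opening: 0.0163
```

```bash
python3 -c "
from st import *
st()
for n in ('wrist','scene'):
  d=ctrl.get_image(n); np.save(n+'7.npy',d,allow_pickle=True); cv2.imwrite('pics/'+n+'7.png',d['pixels'][:,:,::-1])
a=cv2.imread('pics/wrist7.png')[155:220,245:320];a=cv2.resize(a,None,fx=7,fy=7,interpolation=2)
b=cv2.imread('pics/scene7.png')[150:220,240:310];b=cv2.resize(b,(455,455),interpolation=2)
cv2.imwrite('pics/both7.png',cv2.resize(cv2.hconcat([a,b]),None,fx=.8,fy=.8))
"
```

```text
t 9.35 p [0.511  0.3225 0.2648] yaw -0.1201 tz [-6.e-04 -3.e-04 -1.e+00] F [ 0.2  0.4 -1.8] T [ 0.05 -0.    0.01] op 0.0163
```

View pics/both7.png

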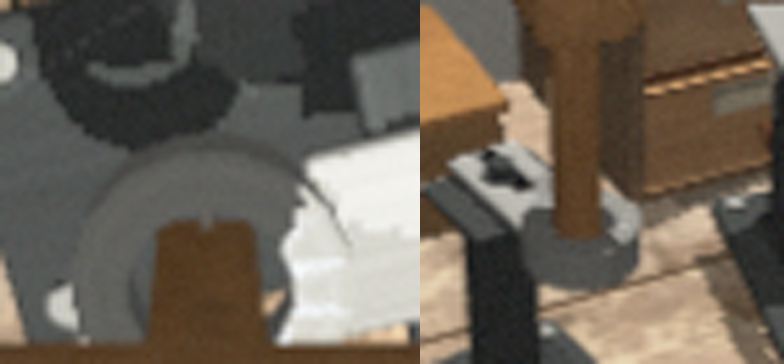

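Emit:
step_arm(
  increments="0 0 0.1 0 0 0;0 0 0.1 0 0 0;0 0 0.1 0 0 0;0 0 0.1 0 0 0;0 0 0.1 0 0 0;0 0 0.1 0 0 0;0 0 0.1 0 0 0;0 0 0.1 0 0 0;0 0 0 0 0 0",
)

```text
t: 10.2
tool_pos: [0.5109, 0.3224, 0.2444]
tool_rot: [3.135, -0.188, -0.002]
contact_force: [0.9, -0.5, -1.9]
opening: 0.0161
```

Emit:
step_arm(
  increments="0 0 0.15 0 0 0;0 0 0.15 0 0 0;0 0 0.15 0 0 0;0 0 0.15 0 0 0;0 0 0.15 0 0 0;0 0 0.15 0 0 0;0 0 0.15 0 0 0;0 0 0.15 0 0 0;0 0 0 0 0 0",
)

```text
t: 10.95
tool_pos: [0.5107, 0.3224, 0.214]
tool_rot: [3.135, -0.188, -0.003]
contact_force: [-0.0, 0.3, -1.5]
opening: 0.0163
```

Emit:
step_arm(
  increments="0 0 0.15 0 0 0;0 0 0.15 0 0 0;0 0 0.15 0 0 0;0 0 0.15 0 0 0;0 0 0.15 0 0 0;0 0 0.15 0 0 0;0 0 0.15 0 0 0;0 0 0.15 0 0 0;0 0 0 0 0 0",
)

```text
t: 11.7
tool_pos: [0.5106, 0.3223, 0.1841]
tool_rot: [3.135, -0.188, -0.002]
contact_force: [-0.9, 0.3, -2.0]
opening: 0.0162
```

```bash
python3 -c "
from st import *
st()
for n in ('wrist','scene'):
  d=ctrl.get_image(n); cv2.imwrite('pics/'+n+'8.png',d['pixels'][:,:,::-1])
a=cv2.imread('pics/wrist8.png')[150:250,210:350];a=cv2.resize(a,None,fx=4,fy=4,interpolation=2)
b=cv2.imread('pics/scene8.png')[130:230,230:330];b=cv2.resize(b,(400,400),interpolation=2)
cv2.imwrite('pics/both8.png',cv2.resize(cv2.hconcat([a,b]),None,fx=.8,fy=.8))
"
```

```text
t 11.7 p [0.5106 0.3223 0.1841] yaw -0.12 tz [-1.6e-03 -8.0e-04 -1.0e+00] F [-0.9  0.3 -2. ] T [0.03 0.02 0.01] op 0.0162
```

View pics/both8.png

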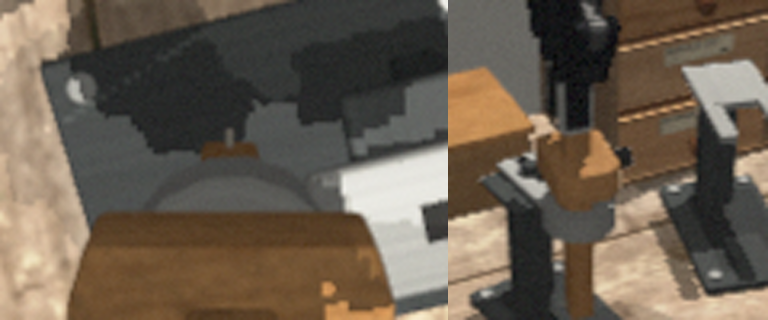

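The stem passes through the ring: in the scene crop it shows below the ring at about (580,270). I'll lower the last 15 mm in small steps.

Emit:
step_arm(
  increments="0 0 0.1 0 0 0;0 0 0.1 0 0 0;0 0 0.1 0 0 0;0 0 0.1 0 0 0;0 0 0.04 0 0 0;0 0 0.04 0 0 0;0 0 0 0 0 0",
)

```text
t: 12.38
tool_pos: [0.511, 0.3225, 0.173]
tool_rot: [3.136, -0.188, -0.001]
contact_force: [0.5, 0.3, -1.2]
opening: 0.016
```

Emit:
step_arm(
  increments="0 0 0.04 0 0 0;0 0 0.04 0 0 0;0 0 0 0 0 0",
)

```text
t: 12.63
tool_pos: [0.5111, 0.3226, 0.1711]
tool_rot: [3.136, -0.188, -0.0]
contact_force: [-0.2, 1.4, -2.4]
opening: 0.0168
```

Emit:
step_arm(
  increments="0 0 0.04 0 0 0;0 0 0 0 0 0;0 0 0 0 0 0",
)

```text
t: 12.88
tool_pos: [0.5111, 0.3226, 0.1703]
tool_rot: [3.136, -0.188, -0.0]
contact_force: [0.3, -0.2, -1.5]
opening: 0.0159
```

Emit:
step_arm(
  increments="0 0 0.03 0 0 0;0 0 0 0 0 0;0 0 0 0 0 0",
)

```text
t: 13.13
tool_pos: [0.5111, 0.3226, 0.1695]
tool_rot: [3.136, -0.188, -0.0]
contact_force: [0.5, 0.1, -2.3]
opening: 0.0161
```

Emit:
step_arm(
  increments="0 0 0.03 0 0 0;0 0 0 0 0 0;0 0 0 0 0 0",
)

```text
t: 13.38
tool_pos: [0.5113, 0.3227, 0.1691]
tool_rot: [-3.136, 0.188, -0.001]
contact_force: [0.2, -1.6, 0.3]
opening: 0.0162
```

Emit:
step_arm(
  increments="0 0 0.03 0 0 0;0 0 0 0 0 0;0 0 0 0 0 0",
)

```text
t: 13.63
tool_pos: [0.5113, 0.3227, 0.1691]
tool_rot: [-3.136, 0.188, -0.001]
contact_force: [-2.2, -1.3, 4.6]
opening: 0.0165
```

```bash
python3 -c "
from st import *
st()"
```

```text
t 13.63 p [0.5113 0.3227 0.1691] yaw -0.1199 tz [ 6.e-04  3.e-04 -1.e+00] F [-2.2 -1.3  4.6] T [-0.2   0.44 -0.02] op 0.0165
```

Emit:
step_arm(
  increments="0 0 0 0 0 0;0 0 0 0 0 0;0 0 0 0 0 0;0 0 0 0 0 0;0 0 0 0 0 0;0 0 0 0 0 0;0 0 0 0 0 0;0 0 0 0 0 0",
  fingers=0.2,
)

```text
t: 14.3
tool_pos: [0.5111, 0.3226, 0.168]
tool_rot: [3.136, -0.188, -0.0]
contact_force: [0.9, 0.3, 0.2]
opening: 0.0509
```

```bash
python3 -c "
from st import *
st()
for n in ('wrist','scene'):
  d=ctrl.get_image(n); cv2.imwrite('pics/'+n+'9.png',d['pixels'][:,:,::-1])
a=cv2.imread('pics/wrist9.png')[150:400,180:380];a=cv2.resize(a,(400,500),interpolation=2)
b=cv2.imread('pics/scene9.png')[120:245,230:330];b=cv2.resize(b,(400,500),interpolation=2)
cv2.imwrite('pics/both9.png',cv2.hconcat([a,b]))
"
```

```text
t 14.3 p [0.5111 0.3226 0.168 ] yaw -0.12 tz [-1.e-04 -0.e+00 -1.e+00] F [0.9 0.3 0.2] T [-0.01 -0.03 -0.03] op 0.0509
```

View pics/both9.png

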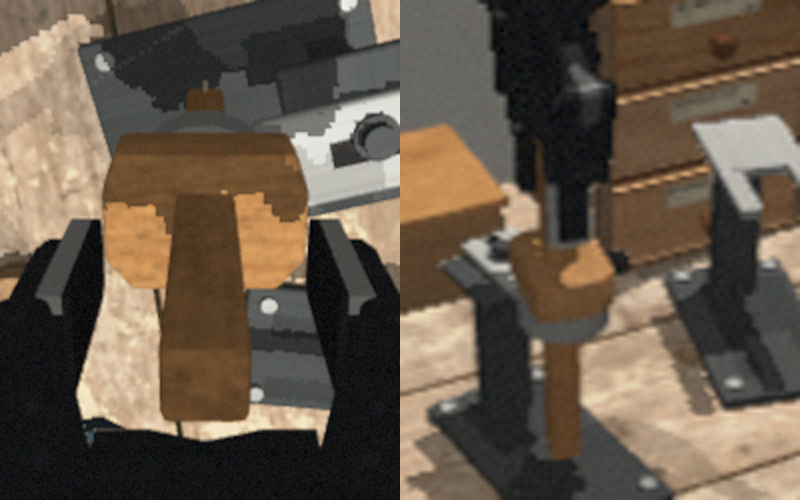

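The fingers are clear on both sides, at crop x≈75 and 330 with the stem at 165–245, and the head sits on the ring. Withdrawing upwards.

Emit:
step_arm(
  increments="0 0 -0.2 0 0 0;0 0 -0.5 0 0 0;0 0 -1 0 0 0;0 0 -1 0 0 0;0 0 -1 0 0 0;0 0 -1 0 0 0;0 0 -1 0 0 0;0 0 -0.5 0 0 0;0 1 0 0 0 0;0 1 0 0 0 0;0 1 0 0 0 0;0 0 0 0 0 0",
)

```text
t: 15.4
tool_pos: [0.502, 0.2453, 0.3238]
tool_rot: [3.134, -0.193, 0.001]
contact_force: [-0.1, 0.2, 0.5]
opening: 0.0513
```

```bash
python3 -c "
from st import *
st()
for n in ('wrist','scene'):
  d=ctrl.get_image(n); cv2.imwrite('pics/'+n+'10.png',d['pixels'][:,:,::-1])
a=cv2.imread('pics/wrist10.png')[0:250,130:330];a=cv2.resize(a,(400,500),interpolation=2)
b=cv2.imread('pics/scene10.png')[120:245,230:330];b=cv2.resize(b,(400,500),interpolation=2)
cv2.imwrite('pics/both10.png',cv2.hconcat([a,b]))
"
```

```text
t 15.4 p [0.502  0.2453 0.3238] yaw -0.123 tz [ 9.0e-04 -1.3e-03 -1.0e+00] F [-0.1  0.2  0.5] T [0.01 0.07 0.  ] op 0.0513
```

View pics/both10.png

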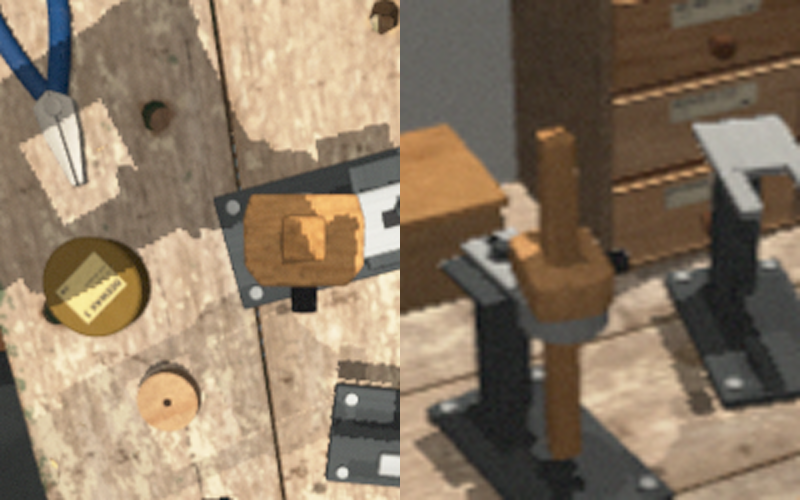

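View pics/scene10.png

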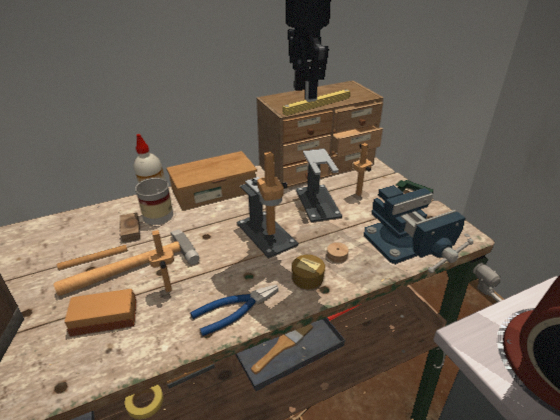

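The gauge hangs upright in the ring, with its head at about (270,190) and the stem below it. The fork is empty, the bystanders are where they were, and the gripper is clear.

```bash
python3 -c "
from station import ctrl
print(ctrl.finish_job())"
```

```text
the job is handed in; nothing more can be done
None
```

The marking gauge now hangs in the ring stand, long end down with its head on the rim, and I handed the job in at about 15.5 s of the 67 s allowed.

- **Approach:** I lifted the gauge straight out of the fork and located the true hole in wrist-camera images. The feel was not needed to find the hole: the stem went in without touching the rim, at no more than about 2 N.
- **Seating:** I lowered it in small steps until the head met the rim at the expected height, pressing with about 5 N. I then let go and withdrew upwards.
- **Last checks:** The final pictures show the gauge upright with its head on the ring, the fork empty and the tin, plug and pliers where they were. The gripper is clear and reads no contact force.
- **Disagreements:** The cameras differed by about 2 mm on the gauge's position, and the first wrist view put the stem's tip 5.5 mm off the hole. I corrected this with two wrist-camera looks before lowering; no final check failed.

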